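# Make up two pastry-station kits

### The arm

A 7-joint arm with a two-finger parallel gripper is mounted at the origin on the work surface. World frame = base frame: x ahead of the robot, y to its left, z up, the work surface at z = 0. Lengths are in m, angles in degrees, forces in N, time in s.
With the tool pointing down it reaches from about 0.35 to 0.9 m from the base axis. Payload 19.9 kg.
Tool frame: the origin (TCP) lies between the finger pads; the fingertips stand 8 mm ahead of it and the grasp point (between the pads) lies 11 mm behind it (tip_extent is the distance from the TCP to the fingertips, in m); z points along the fingers, y is the direction in which the jaws open and shut (so a half turn about z gives the same grasp; the last joint's range is limited). The gripper opens to 85 mm and grips with 20 to 120 N. Pads are 22 mm wide; open, the fingers measure 114 mm over their backs; the gripper's body (76 mm by 85 mm) begins 54 mm behind the grasp point. The pads swing forward as they close: fully open they stand 13 mm farther back than shut.
Start: joints at [-78.638, 23.915, -0.59, 92.452, 0.269, 63.638, -3.037], TCP at [0.148, 0.607, 0.239] pointing down, gripper open.
Joint ranges: [-161.28, 161.28], [-22.2, 115.67], [-73.04, 71.86], [3.21, 147.25], [-68.34, 248.33], [10.77, 114.83], [-161.83, 161.83]. Speed limits (degrees/s): [108.29, 108.29, 136.94, 136.94, 172.46, 172.46, 172.46].

### API

Orientations are given as a 3x3 rotation matrix whose columns are the frame's x, y, z axes.
In Python, from station import * gives the robot as it stands.
- The arm moves only by the tool drive_tool, never from a script. Its argument "deltas" is a list of rows, each an object with "gripper": the finger opening in mm, from 0 to 85.4; "delta_pos": the shift along the world's x, y, z in mm, a list of three; "twist": the turn about the world's z in rad. A call has 1 to 8 rows; each row is the pose to reach, as a shift and turn from the pose measured when the call began; what a row does not reach only later rows make up. A row lasts 1/8 s, in which the tool goes at most 62.5 mm and 10.7 degrees, less where a joint would pass 70% of its speed; a pose out of reach is approached as far as the arm can. A call with a gripper value outside its range is refused whole. The fingers move at their own pace and stop on an object; the grip force is fixed at half the most. Time passes only in rows, so rows that repeat a pose let the fingers close. It gives the time, the measured TCP pose, the force and the opening at its end, in the units of the state.
- get_state(): the state, without advancing time (a new reading comes with each control period).
- snapshot(name): name is "side" or "top"; returns a dict with "image" (480x640x3 uint8, blue, green, red), "fx", "fy", "cx", "cy" (pixels), "R" (3x3) and "t" (3): a world point X has camera coordinates R X + t. Camera axes: x right, y down, z forward; pixel columns grow to the right and rows downward; lengths in m; the calibration is good to about 2 mm. A picture is of the moment at which its call begins. There is no depth.
- close_job(): hands the job in, once; it reports no verdict.
The state is a dict: "clock": time; "joint_positions": joint angles; "qvel": joint speeds; "joint_torque": joint torques, N m; "position": TCP position; "orientation": TCP orientation; "wrist_force": force on the tool from outside, world axes, zero at the start; "ft_torque": the same for the moment, N m; "width": opening from 0.0 (shut) to 1.0 (fully open).
Only numpy, scipy, OpenCV 4.12 (cv2) and the standard library are available. Lean on these libraries where they do the work, as an engineer would, in place of code of your own. Each camera call takes 0.05 s, during which the arm holds its last target. There are 200 camera calls.

### The job

Make up the two pastry kits from the stock standing in the middle of the bench: the three-well tray gets the large round ring, the wooden press and the steel dredger; the two-well tray gets the ramekin and the square cutter. Stand each thing upright on the floor of a well of its own, roughly in the middle (any well of the right tray will do), and let go of it. Leave the small round ring, the mixing bowl and the bottle where they are.

Things in the scene. Friction and masses are not known exactly. Their poses are not given: they have to be found in the camera images.
- tray3: Three-well kit tray, black plastic with grey rim and dividers, fixed to the bench, 268 x 92 mm, rim and dividers 10 mm high and 4 mm thick. Three square wells in a row along its x axis, each 84 x 84 mm inside, floor 3 mm above the bench, centres at x = -88, 0 and +88 mm (y = 0). Origin: centre of the underside, z up.
- tray2: Two-well kit tray, as the three-well tray but 180 x 92 mm with two wells, centres at x = -44 and +44 mm (y = 0). Fixed to the bench. Origin: centre of the underside, z up.
- large_ring: Large round pastry ring, stainless steel tube open at both ends, standing on end: outer diameter 62 mm, height 60 mm, wall 2.5 mm, 90 g. The six stock things stand in mixed order in two rows along the bench x axis, about 110 mm apart in a row, rows about 150 mm apart in y. Origin: centre of the underside, z up.
- small_ring: Small round pastry ring, the same but outer diameter 42 mm (height 60 mm); not part of either kit, to be left where it stands. Origin: centre of the underside, z up.
- square_cutter: Square pastry cutter, stainless steel frame open at top and bottom: 54 x 54 mm outside, height 55 mm, wall 2.5 mm, 90 g; x and y axes at right angles to its faces (its yaw at the start is within 0.4 rad of the bench's axes). Origin: centre of the underside, z up.
- press: Wooden press: round foot 50 mm in diameter and 18 mm thick with an upright round handle on it, 28 mm in diameter, straight from 18 to 74 mm above the underside and tapered to the top at 80 mm, 100 g. Origin: centre of the underside, z up.
- dredger: Steel dredger (sugar shaker): closed cylinder 52 mm in diameter (lid edge 53 mm), straight up to 74 mm, domed perforated lid, 86 mm tall in all, 180 g. Origin: centre of the underside, z up.
- ramekin: White ceramic ramekin, round open dish with straight sides: outer diameter 64 mm, height 50 mm, wall 4 mm, 170 g. Origin: centre of the underside, z up.
- bowl: Small steel mixing bowl, 120 mm across the rim, 50 mm high, loose, beyond the stock; leave it alone. Origin: centre of the underside, z up.
- bottle: Amber bottle with a white cap, 54 mm in diameter, 160 mm tall, loose, standing beyond the left-hand tray; leave it alone. Origin: centre of the underside, z up.

How it is judged (in metres and radians):
At the end, for the whole second after the job is handed in: Large ring, press and dredger in three different wells of the three-well tray, ramekin and square cutter in the two wells of the other: each within 20 mm of its well's centre along x and y, underside within 4 mm of the floor, upright within 0.12 rad, released, at rest ((x of large_ring in the frame of tray3 between -0.108 and -0.068 m or x of large_ring in the frame of tray3 between -0.02 and 0.02 m or x of large_ring in the frame of tray3 between 0.068 and 0.108 m) and y of large_ring in the frame of tray3 between -0.02 and 0.02 m and z of large_ring in the frame of tray3 between -0.001 and 0.007 m and angle between each of large_ring, press, dredger, ramekin, square_cutter's own z axis and vertical below 0.12 rad and linear speed of each of large_ring, press, dredger, ramekin, square_cutter below 0.02 m/s and angular speed of each of large_ring, press, dredger, ramekin, square_cutter below 0.2 rad/s and (x of press in the frame of tray3 between -0.108 and -0.068 m or x of press in the frame of tray3 between -0.02 and 0.02 m or x of press in the frame of tray3 between 0.068 and 0.108 m) and y of press in the frame of tray3 between -0.02 and 0.02 m and z of press in the frame of tray3 between -0.001 and 0.007 m and (x of dredger in the frame of tray3 between -0.108 and -0.068 m or x of dredger in the frame of tray3 between -0.02 and 0.02 m or x of dredger in the frame of tray3 between 0.068 and 0.108 m) and y of dredger in the frame of tray3 between -0.02 and 0.02 m and z of dredger in the frame of tray3 between -0.001 and 0.007 m and horizontal distance between large_ring and press above 0.045 m and horizontal distance between each of large_ring, press and dredger above 0.045 m and (x of ramekin in the frame of tray2 between -0.064 and -0.024 m or x of ramekin in the frame of tray2 between 0.024 and 0.064 m) and y of ramekin in the frame of tray2 between -0.02 and 0.02 m and z of ramekin in the frame of tray2 between -0.001 and 0.007 m and (x of square_cutter in the frame of tray2 between -0.064 and -0.024 m or x of square_cutter in the frame of tray2 between 0.024 and 0.064 m) and y of square_cutter in the frame of tray2 between -0.02 and 0.02 m and z of square_cutter in the frame of tray2 between -0.001 and 0.007 m and horizontal distance between ramekin and square_cutter above 0.045 m); the robot touches nothing.
It fails at once if the small round ring is moved by more than 25 mm or tipped (distance of small_ring from where it was at the start of the episode above 0.025 m or angle between small_ring's own z axis and vertical above 0.3 rad).
It fails at once if the mixing bowl is moved by more than 25 mm or tipped (distance of bowl from where it was at the start of the episode above 0.025 m or angle between bowl's own z axis and vertical above 0.3 rad).
It fails at once if the bottle is moved by more than 25 mm or tipped (distance of bottle from where it was at the start of the episode above 0.025 m or angle between bottle's own z axis and vertical above 0.3 rad).
It also fails if it takes over 128 s, if anything falls off the work surface, if the arm or the gripper's body presses on something with over 40 N, if the wrist force passes 120 N, or if a joint passes its speed limit or range.

## Working session

There is one attempt and no reset: what is moved stays moved. The work goes in short steps, Python scripts to look and compute and a tool call to move; the robot and the scene stay as the last step left them, time stands still between calls to the robot, and variables do not carry over. Pictures are saved under pics/ and viewed, about 12 in all and at most 16, crops included, and the job is handed in when it is done.

Besides the shell and the picture viewer there is one more tool, called after "Call:" in YAML: its name, and indented under it one key for each argument. drive_tool: Moves the arm, as the interface text tells. Its arguments: {"type":"object","properties":{"deltas":{"type":"array","items":{"type":"object","properties":{"gripper":{"type":"number"},"delta_pos":{"type":"array","items":{"type":"number"}},"twist":{"type":"number"}}}}},"required":["deltas"]}

```bash
mkdir -p pics; ls
python3 - <<'E'
from station import *
import cv2,numpy as np
s=get_state();print({k:np.round(v,3).tolist() for k,v in s.items()})
for n in("top","side"):
    d=snapshot(n);cv2.imwrite(f"pics/{n}0.png",d["image"]);print(n,d["fx"],d["fy"],d["cx"],d["cy"],np.round(d["R"],4).tolist(),d["t"])
E
```

```text
pics
{'clock': 0.0, 'joint_positions': [-78.641, 23.947, -0.592, 92.486, 0.271, 63.64, -3.036], 'qvel': [-0.004, -0.019, 0.15, 0.019, 0.092, -0.0, -0.041], 'joint_torque': [0.0, -86.443, 0.679, -43.491, 0.019, 0.007, -0.0], 'position': [0.148, 0.607, 0.239], 'orientation': [[-0.971, 0.237, -0.0], [0.237, 0.971, -0.001], [-0.0, -0.001, -1.0]], 'wrist_force': [-0.038, 0.2, -0.08], 'ft_torque': [-0.012, 0.038, -0.046], 'width': 1.001}
top 502.20049041166754 502.20049041166754 318.16014993667187 237.2082046515157 [[-0.0255, -0.9996, -0.0094], [-0.9898, 0.0265, -0.1399], [0.1401, 0.0058, -0.9901]] [0.03097459 0.59663057 0.88104973]
side 464.4567926288502 464.4567926288502 328.5235521784847 242.04776236480205 [[-0.9934, -0.1145, -0.0045], [-0.0596, 0.5496, -0.8333], [0.0978, -0.8276, -0.5528]] [0.62700889 0.06447411 0.71457855]
```

View pics/top0.png

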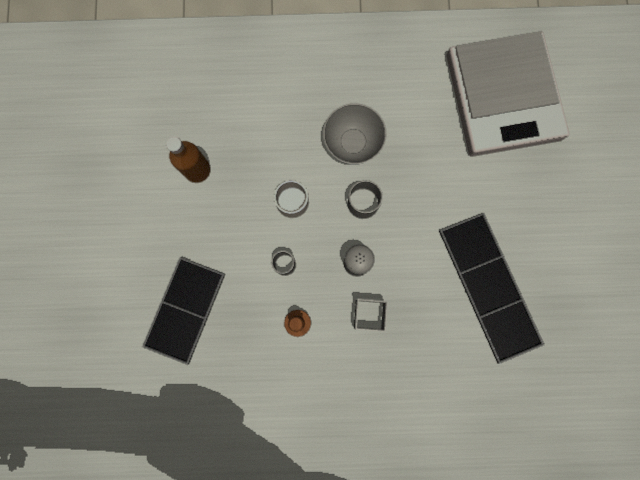

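View pics/side0.png

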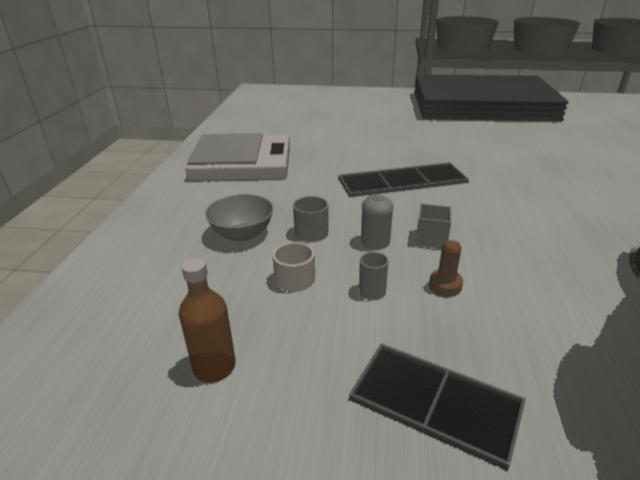

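The top view shows the ramekin at (292,197), large ring (364,198), small ring (283,261), dredger (358,259), press (297,322) and cutter (369,313). Tray2 is on the left and tray3 on the right. The side view agrees with this. I'll zoom in on the stock next.

```bash
cat > h.py <<'E'
import cv2,numpy as np
from station import *
def ray(d,u,v,z):
    R,t=np.array(d["R"]),np.array(d["t"]);c=-R.T@t
    r=R.T@np.array([(u-d["cx"])/d["fx"],(v-d["cy"])/d["fy"],1]);return c+r*(z-c[2])/r[2]
def proj(d,X):
    p=np.array(d["R"])@np.array(X)+d["t"];return d["fx"]*p[0]/p[2]+d["cx"],d["fy"]*p[1]/p[2]+d["cy"]
E
python3 - <<'E'
from h import *
d=snapshot("top");im=d["image"]
c=cv2.resize(im[170:345,260:400],None,fx=3.4,fy=3.4,interpolation=cv2.INTER_CUBIC);cv2.imwrite("pics/c1.png",c)
g=im.max(2);m=(g<45).astype(np.uint8)
for n,(x0,x1,y0,y1) in dict(t2=(135,235,250,370),t3=(430,550,205,370)).items():
    mm=np.zeros_like(m);mm[y0:y1,x0:x1]=m[y0:y1,x0:x1]
    cs,_=cv2.findContours(mm,0,2)
    for k in cs:
        if cv2.contourArea(k)>300:
            q=np.array([ray(d,*p,0.006)[:2] for p in k[:,0].astype(float)],np.float32)*1000
            r=cv2.minAreaRect(q);print(n,cv2.contourArea(k),np.round(r[0],1),np.round(r[1],1),round(r[2],1))
E
```

```text
t2 1941.5 [431.1 289.4] [83.2 83.9] 67.7
t2 1868.5 [512.7 255.9] [83.3 83.7] 67.7
t3 1969.0 [ 418.2 -337.3] [83.6 82.7] 20.5
t3 1895.0 [ 500.9 -306.4] [83.5 82.9] 20.7
t3 1821.5 [ 583.3 -275.4] [83.8 82.8] 20.5
```

View pics/c1.png

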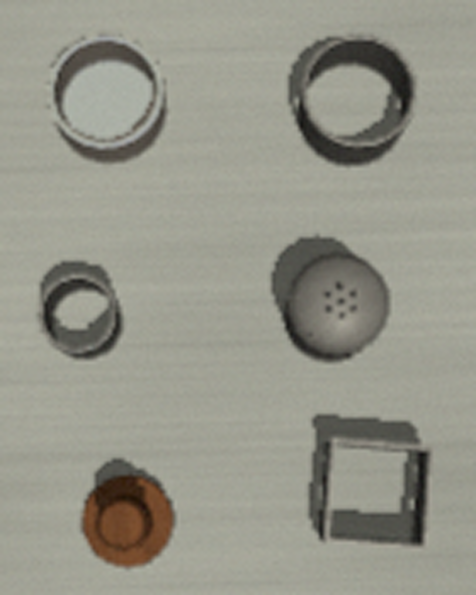

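Run:
```python
from h import *
d=snapshot("top");s=snapshot("side")
P=dict(ram=(108,91,.05,32),large=(356,92,.06,31),small=(80,313,.06,21),dred=(341,300,.086,26),press=(124,521,.08,14),cut=(376,493,.055,27))
def f(p): return p[0]/3.4+260-.35,p[1]/3.4+170-.35
ims=[cv2.resize(x["image"][a:b,c:e],None,fx=k,fy=k,interpolation=2) for x,a,b,c,e,k in((d,170,345,260,400,3.4),(s,180,310,260,480,2.7))]
off=[(260,170,3.4),(260,180,2.7)]
for n,(u,v,z,r) in P.items():
    X=ray(d,*f((u,v)),z);print(n,np.round(X*1000,1))
    for zz,rr in((z if n!='dred' else .074,r),(0.,25 if n=='press' else r)):
        for im,cam,o in zip(ims,(d,s),off):
            if zz==0 and cam is d and n!='press':continue
            q=np.array([proj(cam,X*[1,1,0]+[rr/1e3*np.cos(a),rr/1e3*np.sin(a),zz]) for a in np.linspace(0,6.28,40)])
            q=(q+.5-o[:2])*o[2]-.5
            cv2.polylines(im,[np.round(q).astype(np.int32)],True,(0,0,255) if zz else (0,255,0),1)
c=[ray(d,*f(p),.055)[:2]*1000 for p in((329,440),(430,450),(423,545),(322,538))]
print(np.round(c,1),np.round(np.mean(c,0),1),[round(np.degrees(np.arctan2(*(c[(i+1)%4]-c[i])[::-1])),1) for i in range(4)])
for n,im in zip("ab",ims): cv2.imwrite(f"pics/o{n}.png",im)
a,b=ims;w=np.zeros((max(a.shape[0],b.shape[0]),a.shape[1]+b.shape[1],3),np.uint8);w[:a.shape[0],:a.shape[1]]=a;w[:b.shape[0],a.shape[1]:]=b
w=w[:600];print(w.shape);cv2.imwrite("pics/o.png",cv2.resize(w,(800,int(600*800/w.shape[1]*w.shape[0]/600))))
```

```text
ram [673.4  62.7  50. ]
large [666.9 -70.7  60. ]
small [552.1  79.   60. ]
dred [552.8 -56.6  86. ]
press [444.   56.9  80. ]
cut [454.4 -73.4  55. ]
[[ 482.4  -49.9]
 [ 475.9 -102.5]
 [ 427.1  -96.7]
 [ 432.   -44.5]] [454.4 -73.4] [np.float64(-97.1), np.float64(173.2), np.float64(84.7), np.float64(-6.2)]
(595, 1070, 3)
```

View pics/o.png

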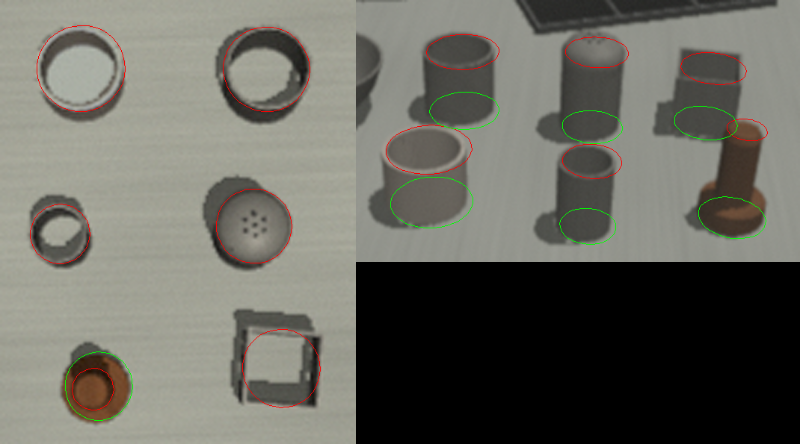

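The rims line up in the top view. In the side view they are off by about 2 px, which suggests x is about +2 mm, well within tolerance. I'll start with the ramekin.

Call:
drive_tool:
  deltas:
    - {"delta_pos": [263,-272,0],"twist": 0.239,"gripper": 85}
    - {"delta_pos": [263,-272,0],"twist": 0.239,"gripper": 85}
    - {"delta_pos": [263,-272,0],"twist": 0.239,"gripper": 85}
    - {"delta_pos": [263,-272,0],"twist": 0.239,"gripper": 85}
    - {"delta_pos": [527,-544,0],"twist": 0.239,"gripper": 85}
    - {"delta_pos": [527,-544,0],"twist": 0.239,"gripper": 85}
    - {"delta_pos": [527,-544,0],"twist": 0.239,"gripper": 85}
    - {"delta_pos": [527,-544,0],"twist": 0.239,"gripper": 85}

```text
clock: 1.25
position: [0.4967, 0.2469, 0.2392]
orientation: [[-1.0, 0.001, 0.0], [0.001, 1.0, -0.0], [-0.0, -0.0, -1.0]]
wrist_force: [0.3, 1.3, -0.9]
width: 0.995
```

Call:
drive_tool:
  deltas:
    - {"delta_pos": [178,-184,0],"twist": 0,"gripper": 85}
    - {"delta_pos": [178,-184,0],"twist": 0,"gripper": 85}
    - {"delta_pos": [178,-184,0],"twist": 0,"gripper": 85}
    - {"delta_pos": [178,-184,0],"twist": 0,"gripper": 85}
    - {"delta_pos": [178,-184,0],"twist": 0,"gripper": 85}
    - {"delta_pos": [178,-184,-60],"twist": 0,"gripper": 85}
    - {"delta_pos": [178,-184,-120],"twist": 0,"gripper": 85}
    - {"delta_pos": [178,-184,-120],"twist": 0,"gripper": 85}

```text
clock: 2.25
position: [0.672, 0.0634, 0.1154]
orientation: [[-1.0, -0.0, -0.007], [-0.0, 1.0, -0.001], [0.007, -0.001, -1.0]]
wrist_force: [0.4, -0.4, 1.9]
width: 0.995
```

Call:
drive_tool:
  deltas:
    - {"delta_pos": [3,0,-40],"twist": 0,"gripper": 85}
    - {"delta_pos": [3,0,-65],"twist": 0,"gripper": 85}
    - {"delta_pos": [3,0,-90],"twist": 0,"gripper": 85}
    - {"delta_pos": [3,0,-97],"twist": 0,"gripper": 85}
    - {"delta_pos": [3,0,-97],"twist": 0,"gripper": 85}

```text
clock: 2.88
position: [0.6759, 0.0637, 0.0202]
orientation: [[-1.0, -0.0, -0.005], [-0.0, 1.0, -0.001], [0.005, -0.001, -1.0]]
wrist_force: [-0.6, 0.3, -0.4]
width: 0.993
```

Call:
drive_tool:
  deltas:
    - {"delta_pos": [0,0,0],"twist": 0,"gripper": 50}
    - {"delta_pos": [0,0,0],"twist": 0,"gripper": 50}
    - {"delta_pos": [0,0,0],"twist": 0,"gripper": 50}
    - {"delta_pos": [0,0,0],"twist": 0,"gripper": 50}
    - {"delta_pos": [0,0,0],"twist": 0,"gripper": 50}
    - {"delta_pos": [0,0,0],"twist": 0,"gripper": 50}

```text
clock: 3.62
position: [0.677, 0.0639, 0.0226]
orientation: [[-1.0, -0.0, -0.003], [-0.0, 1.0, -0.0], [0.003, -0.0, -1.0]]
wrist_force: [-5.5, 0.9, 16.5]
width: 0.73
```

Run:
```python
from h import *
print(get_state()["width"]*85.4)
a=snapshot("side")["image"][130:330,230:500];b=snapshot("top")["image"][130:330,200:420]
cv2.imwrite("pics/g1.png",cv2.resize(np.hstack([a,b]),None,fx=1.6,fy=1.6))
```

```text
62.3575262596147
```

View pics/g1.png

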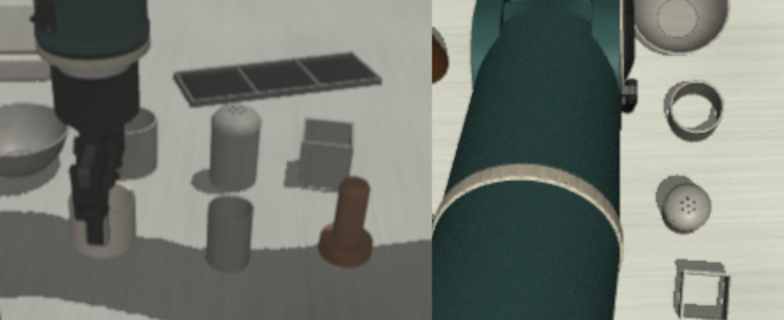

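The ramekin is gripped: the width is 62 mm and the finger sits on its wall near (95,200) in the crop. Lifting and moving to the tray2 far well (513,256).

Call:
drive_tool:
  deltas:
    - {"delta_pos": [0,0,20],"twist": 0,"gripper": 50}
    - {"delta_pos": [0,0,60],"twist": 0,"gripper": 50}
    - {"delta_pos": [0,0,120],"twist": 0,"gripper": 50}
    - {"delta_pos": [0,0,120],"twist": 0,"gripper": 50}
    - {"delta_pos": [-40,48,120],"twist": 0,"gripper": 50}
    - {"delta_pos": [-80,96,120],"twist": 0,"gripper": 50}
    - {"delta_pos": [-120,144,120],"twist": 0,"gripper": 50}
    - {"delta_pos": [-164,192,120],"twist": 0,"gripper": 50}

```text
clock: 4.72
position: [0.5133, 0.2554, 0.1432]
orientation: [[-1.0, -0.0, -0.002], [-0.0, 1.0, 0.0], [0.002, 0.0, -1.0]]
wrist_force: [0.7, 1.5, -0.8]
width: 0.733
```

Call:
drive_tool:
  deltas:
    - {"delta_pos": [0,0,0],"twist": 0,"gripper": 50}

```text
clock: 4.85
position: [0.5099, 0.2598, 0.1437]
orientation: [[-1.0, -0.007, -0.004], [-0.007, 1.0, 0.002], [0.004, 0.002, -1.0]]
wrist_force: [1.4, -1.3, -1.9]
width: 0.732
```

Call:
drive_tool:
  deltas:
    - {"delta_pos": [3,-4,-40],"twist": 0,"gripper": 50}
    - {"delta_pos": [3,-4,-80],"twist": 0,"gripper": 50}
    - {"delta_pos": [3,-4,-105],"twist": 0,"gripper": 50}
    - {"delta_pos": [3,-4,-113],"twist": 0,"gripper": 50}
    - {"delta_pos": [3,-4,-117],"twist": 0,"gripper": 50}
    - {"delta_pos": [3,-4,-117],"twist": 0,"gripper": 50}
    - {"delta_pos": [3,-4,-117],"twist": 0,"gripper": 50}

```text
clock: 5.72
position: [0.5134, 0.256, 0.0275]
orientation: [[-1.0, -0.007, -0.002], [-0.007, 1.0, 0.003], [0.002, 0.003, -1.0]]
wrist_force: [-0.1, 0.4, -1.1]
width: 0.733
```

Call:
drive_tool:
  deltas:
    - {"delta_pos": [0,0,0],"twist": 0,"gripper": 75}
    - {"delta_pos": [0,0,0],"twist": 0,"gripper": 85}
    - {"delta_pos": [0,0,0],"twist": 0,"gripper": 85}
    - {"delta_pos": [0,0,0],"twist": 0,"gripper": 85}
    - {"delta_pos": [0,0,40],"twist": 0,"gripper": 85}
    - {"delta_pos": [0,0,80],"twist": 0,"gripper": 85}
    - {"delta_pos": [0,0,120],"twist": 0,"gripper": 85}
    - {"delta_pos": [0,0,120],"twist": 0,"gripper": 85}

```text
clock: 6.72
position: [0.5147, 0.2567, 0.1504]
orientation: [[-1.0, -0.007, 0.002], [-0.007, 1.0, 0.005], [-0.002, 0.005, -1.0]]
wrist_force: [-0.6, -0.2, -0.0]
width: 0.993
```

Call:
drive_tool:
  deltas:
    - {"delta_pos": [-69,-200,0],"twist": 0,"gripper": 85}
    - {"delta_pos": [-69,-200,0],"twist": 0,"gripper": 85}
    - {"delta_pos": [-69,-200,0],"twist": 0,"gripper": 85}
    - {"delta_pos": [-69,-200,0],"twist": 0,"gripper": 85}
    - {"delta_pos": [-69,-200,0],"twist": 0,"gripper": 85}
    - {"delta_pos": [-69,-200,-50],"twist": 0,"gripper": 85}
    - {"delta_pos": [-69,-200,-85],"twist": 0,"gripper": 85}
    - {"delta_pos": [-69,-200,-108],"twist": 0,"gripper": 85}

```text
clock: 7.72
position: [0.4451, 0.0576, 0.0404]
orientation: [[-1.0, -0.009, -0.0], [-0.009, 1.0, 0.005], [0.0, 0.005, -1.0]]
wrist_force: [0.7, 0.2, -0.2]
width: 0.998
```

Call:
drive_tool:
  deltas:
    - {"delta_pos": [0,0,0],"twist": 0,"gripper": 85}

```text
clock: 7.85
position: [0.4443, 0.0581, 0.0389]
orientation: [[-1.0, -0.009, -0.003], [-0.009, 1.0, 0.004], [0.003, 0.004, -1.0]]
wrist_force: [-0.1, -0.2, 0.3]
width: 0.995
```

Run:
```python
from h import *
a=snapshot("side")["image"][150:480,300:560]
cv2.imwrite("pics/g2.png",cv2.resize(a,None,fx=1.8,fy=1.8))
```

```text
(no output)
```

View pics/g2.png

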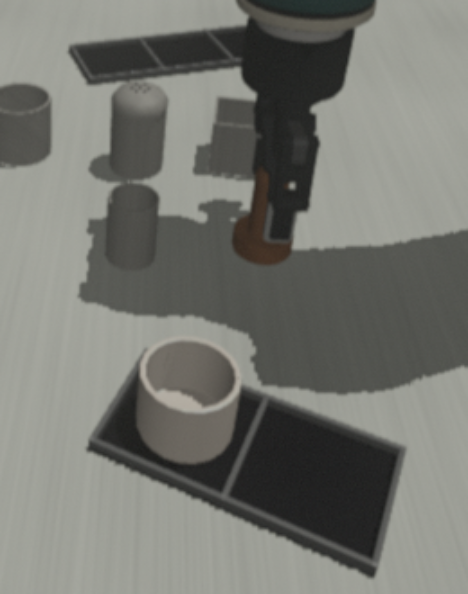

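Run:
```python
from h import *
s=snapshot("side")
c=lambda X:np.round((np.array(proj(s,X))-[300,150])*1.8)
for z in(.018,.05,.08): print(z,"handle",c([.446,.057,z]),"finger",c([.4443,.058+.05,z]),"far",c([.4443,.008,z]))
b=s["image"].astype(int);r=((b[...,2]-b[...,0])>25)
for v in range(240,300,6):
    u=np.where(r[v,400:500])[0]+400
    if len(u):print(v,(v-150)*1.8,(u.min()-300)*1.8,(u.max()-300)*1.8)
```

```text
0.018 handle [263. 230.] finger [271. 270.] far [260. 197.]
0.05 handle [268. 199.] finger [277. 238.] far [264. 167.]
0.08 handle [273. 169.] finger [283. 207.] far [269. 137.]
246 172.8 264.6 264.6
252 183.6 264.6 264.6
258 194.4 261.0 261.0
264 205.20000000000002 261.0 262.8
270 216.0 259.2 261.0
276 226.8 241.20000000000002 259.2
282 237.6 257.40000000000003 259.2
288 248.4 250.20000000000002 284.40000000000003
294 259.2 253.8 279.0
```

The ramekin is standing in its well. The finger-to-handle offset is just perspective, and the projections agree within 2 mm. Closing on the press.

Call:
drive_tool:
  deltas:
    - {"delta_pos": [2,0,4],"twist": 0,"gripper": 60}
    - {"delta_pos": [2,0,4],"twist": 0,"gripper": 15}
    - {"delta_pos": [2,0,4],"twist": 0,"gripper": 15}
    - {"delta_pos": [2,0,4],"twist": 0,"gripper": 15}
    - {"delta_pos": [2,0,4],"twist": 0,"gripper": 15}
    - {"delta_pos": [2,0,4],"twist": 0,"gripper": 15}
    - {"delta_pos": [2,0,4],"twist": 0,"gripper": 15}
    - {"delta_pos": [2,0,4],"twist": 0,"gripper": 15}

```text
clock: 8.95
position: [0.4476, 0.0584, 0.045]
orientation: [[-1.0, -0.009, -0.0], [-0.009, 1.0, 0.005], [0.0, 0.005, -1.0]]
wrist_force: [-1.9, 1.6, 12.3]
width: 0.312
```

Call:
drive_tool:
  deltas:
    - {"delta_pos": [0,0,0],"twist": 0,"gripper": 15}
    - {"delta_pos": [0,0,0],"twist": 0,"gripper": 15}
    - {"delta_pos": [0,0,0],"twist": 0,"gripper": 15}
    - {"delta_pos": [0,0,0],"twist": 0,"gripper": 15}

```text
clock: 9.45
position: [0.4476, 0.0584, 0.0451]
orientation: [[-1.0, -0.009, 0.0], [-0.009, 1.0, 0.005], [-0.0, 0.005, -1.0]]
wrist_force: [-0.9, 0.9, 4.9]
width: 0.311
```

Call:
drive_tool:
  deltas:
    - {"delta_pos": [0,0,30],"twist": 0,"gripper": 15}
    - {"delta_pos": [0,0,75],"twist": 0,"gripper": 15}
    - {"delta_pos": [0,0,120],"twist": 0,"gripper": 15}
    - {"delta_pos": [0,0,120],"twist": 0,"gripper": 15}
    - {"delta_pos": [7,-50,120],"twist": 0,"gripper": 15}
    - {"delta_pos": [15,-105,120],"twist": 0,"gripper": 15}
    - {"delta_pos": [23,-160,120],"twist": 0,"gripper": 15}
    - {"delta_pos": [31,-215,120],"twist": 0,"gripper": 15}

```text
clock: 10.45
position: [0.4782, -0.1582, 0.1641]
orientation: [[-1.0, -0.01, -0.001], [-0.01, 1.0, 0.005], [0.001, 0.005, -1.0]]
wrist_force: [2.0, 0.4, -1.2]
width: 0.31
```

Call:
drive_tool:
  deltas:
    - {"delta_pos": [8,-55,0],"twist": 0,"gripper": 15}
    - {"delta_pos": [15,-110,0],"twist": 0,"gripper": 15}
    - {"delta_pos": [22,-150,0],"twist": 0,"gripper": 15}
    - {"delta_pos": [22,-150,0],"twist": 0,"gripper": 15}
    - {"delta_pos": [22,-150,0],"twist": 0,"gripper": 15}

```text
clock: 11.08
position: [0.4998, -0.3076, 0.1629]
orientation: [[-1.0, -0.01, -0.003], [-0.01, 1.0, 0.006], [0.003, 0.006, -1.0]]
wrist_force: [0.8, 0.2, -1.0]
width: 0.314
```

Call:
drive_tool:
  deltas:
    - {"delta_pos": [1,2,-40],"twist": 0,"gripper": 15}
    - {"delta_pos": [1,2,-80],"twist": 0,"gripper": 15}
    - {"delta_pos": [1,2,-103],"twist": 0,"gripper": 15}
    - {"delta_pos": [1,2,-110],"twist": 0,"gripper": 15}
    - {"delta_pos": [1,2,-114],"twist": 0,"gripper": 15}
    - {"delta_pos": [1,2,-114],"twist": 0,"gripper": 15}
    - {"delta_pos": [1,2,-114],"twist": 0,"gripper": 15}

```text
clock: 11.95
position: [0.5012, -0.3057, 0.0497]
orientation: [[-1.0, -0.01, -0.002], [-0.01, 1.0, 0.006], [0.002, 0.006, -1.0]]
wrist_force: [0.6, 0.3, -1.3]
width: 0.312
```

Call:
drive_tool:
  deltas:
    - {"delta_pos": [0,0,0],"twist": 0,"gripper": 45}
    - {"delta_pos": [0,0,0],"twist": 0,"gripper": 85}
    - {"delta_pos": [0,0,0],"twist": 0,"gripper": 85}
    - {"delta_pos": [0,0,0],"twist": 0,"gripper": 85}
    - {"delta_pos": [0,0,0],"twist": 0,"gripper": 85}
    - {"delta_pos": [0,0,40],"twist": 0,"gripper": 85}
    - {"delta_pos": [0,0,100],"twist": 0,"gripper": 85}
    - {"delta_pos": [0,0,100],"twist": 0,"gripper": 85}

```text
clock: 12.95
position: [0.5028, -0.3069, 0.1539]
orientation: [[-1.0, -0.01, 0.004], [-0.01, 1.0, 0.003], [-0.004, 0.003, -1.0]]
wrist_force: [0.8, -0.3, -0.1]
width: 0.992
```

Call:
drive_tool:
  deltas:
    - {"delta_pos": [166,236,0],"twist": 0,"gripper": 85}
    - {"delta_pos": [166,236,0],"twist": 0,"gripper": 85}
    - {"delta_pos": [166,236,0],"twist": 0,"gripper": 85}
    - {"delta_pos": [166,236,0],"twist": 0,"gripper": 85}
    - {"delta_pos": [166,236,0],"twist": 0,"gripper": 85}
    - {"delta_pos": [166,236,0],"twist": 0,"gripper": 85}
    - {"delta_pos": [166,236,0],"twist": 0,"gripper": 85}

```text
clock: 13.82
position: [0.6683, -0.0717, 0.1533]
orientation: [[-1.0, -0.009, 0.003], [-0.009, 1.0, 0.003], [-0.003, 0.003, -1.0]]
wrist_force: [0.2, -0.6, -0.6]
width: 0.994
```

Run:
```python
from h import *
s=snapshot("side");print(proj(s,[.669,-.071,.06]),proj(s,[.501,-.306,.02]))
cv2.imwrite("pics/g3.png",cv2.resize(s["image"][100:340,200:500],None,fx=2,fy=2))
```

```text
(np.float64(311.3860311178599), np.float64(204.91420723870533)) (np.float64(404.3714044389019), np.float64(172.6798163873372))
```

View pics/g3.png

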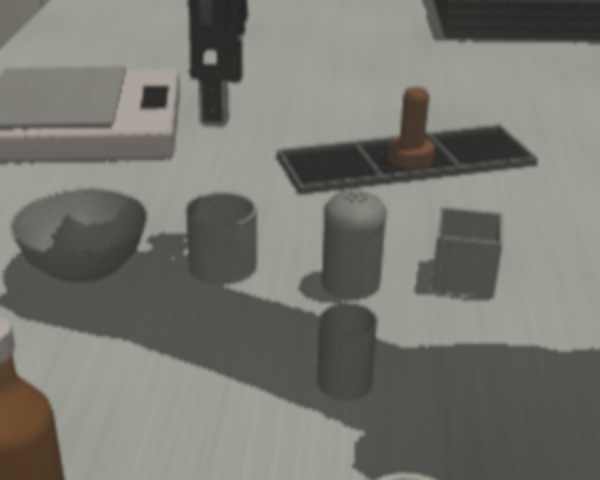

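The press stands upright in the middle well at crop (412,150). The large ring's rim is at crop (222,209), the same as predicted. Descending on the ring.

Call:
drive_tool:
  deltas:
    - {"delta_pos": [0,1,-50],"twist": 0,"gripper": 85}
    - {"delta_pos": [0,1,-90],"twist": 0,"gripper": 85}
    - {"delta_pos": [0,1,-120],"twist": 0,"gripper": 85}
    - {"delta_pos": [0,1,-129],"twist": 0,"gripper": 85}
    - {"delta_pos": [0,1,-129],"twist": 0,"gripper": 85}
    - {"delta_pos": [0,1,-129],"twist": 0,"gripper": 85}

```text
clock: 14.62
position: [0.6689, -0.0716, 0.0261]
orientation: [[-1.0, -0.008, 0.006], [-0.008, 1.0, 0.003], [-0.006, 0.003, -1.0]]
wrist_force: [1.0, 0.8, 0.1]
width: 0.997
```

Call:
drive_tool:
  deltas:
    - {"delta_pos": [0,0,0],"twist": 0,"gripper": 48}
    - {"delta_pos": [0,0,0],"twist": 0,"gripper": 48}
    - {"delta_pos": [0,0,0],"twist": 0,"gripper": 48}
    - {"delta_pos": [0,0,0],"twist": 0,"gripper": 48}
    - {"delta_pos": [0,0,0],"twist": 0,"gripper": 48}
    - {"delta_pos": [0,0,0],"twist": 0,"gripper": 48}
    - {"delta_pos": [0,0,0],"twist": 0,"gripper": 48}

```text
clock: 15.5
position: [0.6697, -0.0716, 0.0277]
orientation: [[-1.0, -0.008, 0.007], [-0.008, 1.0, 0.003], [-0.007, 0.003, -1.0]]
wrist_force: [-3.9, 0.3, 14.3]
width: 0.714
```

Call:
drive_tool:
  deltas:
    - {"delta_pos": [0,0,30],"twist": 0,"gripper": 48}
    - {"delta_pos": [0,0,75],"twist": 0,"gripper": 48}
    - {"delta_pos": [0,0,120],"twist": 0,"gripper": 48}
    - {"delta_pos": [-20,-50,120],"twist": 0,"gripper": 48}
    - {"delta_pos": [-40,-100,120],"twist": 0,"gripper": 48}
    - {"delta_pos": [-60,-150,120],"twist": 0,"gripper": 48}
    - {"delta_pos": [-87,-203,120],"twist": 0,"gripper": 48}
    - {"delta_pos": [-87,-203,120],"twist": 0,"gripper": 48}

```text
clock: 16.5
position: [0.5798, -0.2799, 0.1486]
orientation: [[-1.0, -0.001, 0.007], [-0.001, 1.0, 0.001], [-0.007, 0.0, -1.0]]
wrist_force: [0.4, 1.1, -0.5]
width: 0.714
```

Call:
drive_tool:
  deltas:
    - {"delta_pos": [0,0,0],"twist": 0,"gripper": 48}

```text
clock: 16.62
position: [0.5801, -0.2795, 0.1488]
orientation: [[-1.0, -0.001, 0.008], [-0.001, 1.0, 0.001], [-0.008, 0.001, -1.0]]
wrist_force: [1.1, -0.5, -1.1]
width: 0.713
```

Call:
drive_tool:
  deltas:
    - {"delta_pos": [3,4,-40],"twist": 0,"gripper": 48}
    - {"delta_pos": [3,4,-80],"twist": 0,"gripper": 48}
    - {"delta_pos": [3,4,-105],"twist": 0,"gripper": 48}
    - {"delta_pos": [3,4,-113],"twist": 0,"gripper": 48}
    - {"delta_pos": [3,4,-117],"twist": 0,"gripper": 48}
    - {"delta_pos": [3,4,-117],"twist": 0,"gripper": 48}
    - {"delta_pos": [3,4,-117],"twist": 0,"gripper": 48}

```text
clock: 17.5
position: [0.5836, -0.2756, 0.0328]
orientation: [[-1.0, -0.001, 0.009], [-0.001, 1.0, 0.001], [-0.009, 0.001, -1.0]]
wrist_force: [-0.3, 0.2, -1.8]
width: 0.715
```

Call:
drive_tool:
  deltas:
    - {"delta_pos": [0,0,0],"twist": 0,"gripper": 75}
    - {"delta_pos": [0,0,0],"twist": 0,"gripper": 85}
    - {"delta_pos": [0,0,0],"twist": 0,"gripper": 85}
    - {"delta_pos": [0,0,0],"twist": 0,"gripper": 85}
    - {"delta_pos": [0,0,40],"twist": 0,"gripper": 85}
    - {"delta_pos": [0,0,80],"twist": 0,"gripper": 85}
    - {"delta_pos": [0,0,120],"twist": 0,"gripper": 85}
    - {"delta_pos": [0,0,120],"twist": 0,"gripper": 85}

```text
clock: 18.5
position: [0.5849, -0.2763, 0.1559]
orientation: [[-1.0, -0.001, 0.014], [-0.001, 1.0, -0.001], [-0.014, -0.001, -1.0]]
wrist_force: [-0.2, 0.2, -0.9]
width: 0.997
```

Call:
drive_tool:
  deltas:
    - {"delta_pos": [-31,219,0],"twist": 0,"gripper": 85}
    - {"delta_pos": [-31,219,0],"twist": 0,"gripper": 85}
    - {"delta_pos": [-31,219,0],"twist": 0,"gripper": 85}
    - {"delta_pos": [-31,219,0],"twist": 0,"gripper": 85}
    - {"delta_pos": [-31,219,0],"twist": 0,"gripper": 85}
    - {"delta_pos": [-31,219,0],"twist": 0,"gripper": 85}
    - {"delta_pos": [-31,219,-30],"twist": 0,"gripper": 85}

```text
clock: 19.38
position: [0.5551, -0.0588, 0.1268]
orientation: [[-1.0, 0.001, 0.017], [0.001, 1.0, -0.001], [-0.017, -0.001, -1.0]]
wrist_force: [0.6, -0.3, -1.4]
width: 0.995
```

Call:
drive_tool:
  deltas:
    - {"delta_pos": [0,0,-30],"twist": 0,"gripper": 85}
    - {"delta_pos": [0,0,-60],"twist": 0,"gripper": 85}
    - {"delta_pos": [0,0,-85],"twist": 0,"gripper": 85}
    - {"delta_pos": [0,0,-90],"twist": 0,"gripper": 85}
    - {"delta_pos": [0,0,-90],"twist": 0,"gripper": 85}

```text
clock: 20.0
position: [0.5552, -0.0597, 0.0371]
orientation: [[-1.0, 0.002, 0.017], [0.002, 1.0, -0.002], [-0.017, -0.002, -1.0]]
wrist_force: [0.5, -0.0, -0.6]
width: 0.999
```

Call:
drive_tool:
  deltas:
    - {"delta_pos": [0,0,0],"twist": 0,"gripper": 40}
    - {"delta_pos": [0,0,0],"twist": 0,"gripper": 40}
    - {"delta_pos": [0,0,0],"twist": 0,"gripper": 40}
    - {"delta_pos": [0,0,0],"twist": 0,"gripper": 40}
    - {"delta_pos": [0,0,0],"twist": 0,"gripper": 40}
    - {"delta_pos": [0,0,0],"twist": 0,"gripper": 40}
    - {"delta_pos": [0,0,0],"twist": 0,"gripper": 40}
    - {"delta_pos": [0,0,0],"twist": 0,"gripper": 40}

```text
clock: 21.0
position: [0.5558, -0.0595, 0.0381]
orientation: [[-1.0, 0.002, 0.018], [0.002, 1.0, -0.001], [-0.018, -0.001, -1.0]]
wrist_force: [-2.4, 1.7, 10.5]
width: 0.595
```

Call:
drive_tool:
  deltas:
    - {"delta_pos": [0,0,30],"twist": 0,"gripper": 40}
    - {"delta_pos": [0,0,75],"twist": 0,"gripper": 40}
    - {"delta_pos": [0,0,120],"twist": 0,"gripper": 40}
    - {"delta_pos": [0,0,130],"twist": 0,"gripper": 40}
    - {"delta_pos": [-25,-50,130],"twist": 0,"gripper": 40}
    - {"delta_pos": [-50,-100,130],"twist": 0,"gripper": 40}
    - {"delta_pos": [-75,-150,130],"twist": 0,"gripper": 40}
    - {"delta_pos": [-100,-200,130],"twist": 0,"gripper": 40}

```text
clock: 22.0
position: [0.4545, -0.2606, 0.1676]
orientation: [[-1.0, 0.001, 0.018], [0.001, 1.0, -0.001], [-0.018, -0.001, -1.0]]
wrist_force: [1.2, -0.7, -1.8]
width: 0.594
```

Call:
drive_tool:
  deltas:
    - {"delta_pos": [-20,-40,0],"twist": 0,"gripper": 40}
    - {"delta_pos": [-37,-75,0],"twist": 0,"gripper": 40}
    - {"delta_pos": [-37,-75,0],"twist": 0,"gripper": 40}
    - {"delta_pos": [-37,-75,0],"twist": 0,"gripper": 40}

```text
clock: 22.5
position: [0.4176, -0.3349, 0.1671]
orientation: [[-1.0, 0.001, 0.017], [0.001, 1.0, -0.0], [-0.017, -0.0, -1.0]]
wrist_force: [1.1, 0.8, -2.7]
width: 0.592
```

Call:
drive_tool:
  deltas:
    - {"delta_pos": [0,-2,-45],"twist": 0,"gripper": 40}
    - {"delta_pos": [0,-2,-85],"twist": 0,"gripper": 40}
    - {"delta_pos": [0,-2,-113],"twist": 0,"gripper": 40}
    - {"delta_pos": [0,-2,-121],"twist": 0,"gripper": 40}
    - {"delta_pos": [0,-2,-126],"twist": 0,"gripper": 40}
    - {"delta_pos": [0,-2,-126],"twist": 0,"gripper": 40}
    - {"delta_pos": [0,-2,-126],"twist": 0,"gripper": 40}

```text
clock: 23.38
position: [0.4181, -0.3371, 0.0419]
orientation: [[-1.0, 0.001, 0.019], [0.001, 1.0, -0.001], [-0.019, -0.001, -1.0]]
wrist_force: [0.5, 0.2, -1.8]
width: 0.592
```

Call:
drive_tool:
  deltas:
    - {"delta_pos": [0,0,0],"twist": 0,"gripper": 65}
    - {"delta_pos": [0,0,0],"twist": 0,"gripper": 85}
    - {"delta_pos": [0,0,0],"twist": 0,"gripper": 85}
    - {"delta_pos": [0,0,0],"twist": 0,"gripper": 85}
    - {"delta_pos": [0,0,40],"twist": 0,"gripper": 85}
    - {"delta_pos": [0,0,80],"twist": 0,"gripper": 85}
    - {"delta_pos": [0,0,120],"twist": 0,"gripper": 85}
    - {"delta_pos": [0,0,120],"twist": 0,"gripper": 85}

```text
clock: 24.38
position: [0.4191, -0.3379, 0.1645]
orientation: [[-1.0, 0.001, 0.023], [0.001, 1.0, -0.003], [-0.023, -0.003, -1.0]]
wrist_force: [0.5, 0.5, -0.0]
width: 0.994
```

Call:
drive_tool:
  deltas:
    - {"delta_pos": [36,264,0],"twist": -0.11,"gripper": 85}
    - {"delta_pos": [36,264,0],"twist": -0.11,"gripper": 85}
    - {"delta_pos": [36,264,0],"twist": -0.11,"gripper": 85}
    - {"delta_pos": [36,264,0],"twist": -0.11,"gripper": 85}
    - {"delta_pos": [36,264,0],"twist": -0.11,"gripper": 85}
    - {"delta_pos": [36,264,0],"twist": -0.11,"gripper": 85}
    - {"delta_pos": [36,264,0],"twist": -0.11,"gripper": 85}
    - {"delta_pos": [36,264,-40],"twist": -0.11,"gripper": 85}

```text
clock: 25.38
position: [0.4566, -0.0751, 0.1255]
orientation: [[-0.993, 0.112, 0.027], [0.112, 0.994, -0.005], [-0.027, -0.002, -1.0]]
wrist_force: [-0.2, -0.4, -1.2]
width: 0.996
```

Call:
drive_tool:
  deltas:
    - {"delta_pos": [0,0,-40],"twist": 0,"gripper": 85}
    - {"delta_pos": [0,0,-75],"twist": 0,"gripper": 85}
    - {"delta_pos": [0,0,-98],"twist": 0,"gripper": 85}
    - {"delta_pos": [0,0,-98],"twist": 0,"gripper": 85}
    - {"delta_pos": [0,0,-98],"twist": 0,"gripper": 85}

```text
clock: 26.0
position: [0.4569, -0.0758, 0.0282]
orientation: [[-0.993, 0.113, 0.027], [0.113, 0.994, -0.006], [-0.028, -0.002, -1.0]]
wrist_force: [1.1, -0.4, 1.2]
width: 0.998
```

Call:
drive_tool:
  deltas:
    - {"delta_pos": [0,0,0],"twist": 0,"gripper": 40}
    - {"delta_pos": [0,0,0],"twist": 0,"gripper": 40}
    - {"delta_pos": [0,0,0],"twist": 0,"gripper": 40}
    - {"delta_pos": [0,0,0],"twist": 0,"gripper": 40}
    - {"delta_pos": [0,0,0],"twist": 0,"gripper": 40}
    - {"delta_pos": [0,0,0],"twist": 0,"gripper": 40}
    - {"delta_pos": [0,0,0],"twist": 0,"gripper": 40}
    - {"delta_pos": [0,0,0],"twist": 0,"gripper": 40}

```text
clock: 27.0
position: [0.4574, -0.0759, 0.0292]
orientation: [[-0.993, 0.113, 0.029], [0.113, 0.994, -0.005], [-0.029, -0.002, -1.0]]
wrist_force: [-4.3, 0.6, 17.1]
width: 0.624
```

Call:
drive_tool:
  deltas:
    - {"delta_pos": [0,0,30],"twist": 0,"gripper": 40}
    - {"delta_pos": [0,0,75],"twist": 0,"gripper": 40}
    - {"delta_pos": [0,0,120],"twist": 0,"gripper": 40}
    - {"delta_pos": [-3,50,120],"twist": 0,"gripper": 40}
    - {"delta_pos": [-7,105,120],"twist": 0,"gripper": 40}
    - {"delta_pos": [-11,160,120],"twist": 0,"gripper": 40}
    - {"delta_pos": [-15,215,120],"twist": 0,"gripper": 40}
    - {"delta_pos": [-19,270,120],"twist": 0,"gripper": 40}

```text
clock: 28.0
position: [0.438, 0.196, 0.1497]
orientation: [[-0.993, 0.113, 0.03], [0.113, 0.994, -0.005], [-0.03, -0.001, -1.0]]
wrist_force: [1.1, 0.2, -0.6]
width: 0.623
```

Call:
drive_tool:
  deltas:
    - {"delta_pos": [-3,40,0],"twist": 0,"gripper": 40}
    - {"delta_pos": [-7,94,0],"twist": 0,"gripper": 40}
    - {"delta_pos": [-7,94,0],"twist": 0,"gripper": 40}
    - {"delta_pos": [-7,94,0],"twist": 0,"gripper": 40}

```text
clock: 28.5
position: [0.4309, 0.2897, 0.1498]
orientation: [[-0.993, 0.113, 0.03], [0.113, 0.994, -0.005], [-0.03, -0.002, -1.0]]
wrist_force: [-0.6, -0.1, -1.2]
width: 0.621
```

Call:
drive_tool:
  deltas:
    - {"delta_pos": [0,0,-45],"twist": 0,"gripper": 40}
    - {"delta_pos": [0,0,-80],"twist": 0,"gripper": 40}
    - {"delta_pos": [0,0,-105],"twist": 0,"gripper": 40}
    - {"delta_pos": [0,0,-113],"twist": 0,"gripper": 40}
    - {"delta_pos": [0,0,-117],"twist": 0,"gripper": 40}
    - {"delta_pos": [0,0,-117],"twist": 0,"gripper": 40}
    - {"delta_pos": [0,0,-117],"twist": 0,"gripper": 40}

```text
clock: 29.38
position: [0.4313, 0.2899, 0.0336]
orientation: [[-0.993, 0.113, 0.03], [0.113, 0.994, -0.004], [-0.031, -0.001, -1.0]]
wrist_force: [-0.5, -0.4, -1.3]
width: 0.614
```

Call:
drive_tool:
  deltas:
    - {"delta_pos": [0,0,0],"twist": 0,"gripper": 65}
    - {"delta_pos": [0,0,0],"twist": 0,"gripper": 85}
    - {"delta_pos": [0,0,0],"twist": 0,"gripper": 85}
    - {"delta_pos": [0,0,0],"twist": 0,"gripper": 85}
    - {"delta_pos": [0,0,40],"twist": 0,"gripper": 85}
    - {"delta_pos": [0,0,80],"twist": 0,"gripper": 85}
    - {"delta_pos": [0,0,130],"twist": 0,"gripper": 85}
    - {"delta_pos": [0,0,180],"twist": 0,"gripper": 85}

```text
clock: 30.38
position: [0.431, 0.2897, 0.2152]
orientation: [[-0.993, 0.113, 0.03], [0.113, 0.994, -0.004], [-0.031, -0.001, -1.0]]
wrist_force: [-0.9, 1.0, 0.2]
width: 0.993
```

Call:
drive_tool:
  deltas:
    - {"delta_pos": [-60,60,20],"twist": 0,"gripper": 85}
    - {"delta_pos": [-120,120,20],"twist": 0,"gripper": 85}
    - {"delta_pos": [-180,180,20],"twist": 0,"gripper": 85}
    - {"delta_pos": [-240,240,20],"twist": 0,"gripper": 85}
    - {"delta_pos": [-260,300,20],"twist": 0,"gripper": 85}
    - {"delta_pos": [-260,300,20],"twist": 0,"gripper": 85}
    - {"delta_pos": [-260,300,20],"twist": 0,"gripper": 85}
    - {"delta_pos": [-260,300,20],"twist": 0,"gripper": 85}

```text
clock: 31.38
position: [0.1693, 0.5907, 0.2345]
orientation: [[-0.993, 0.11, 0.03], [0.11, 0.994, -0.005], [-0.03, -0.002, -1.0]]
wrist_force: [0.9, -0.1, 0.4]
width: 0.996
```

Run:
```python
from h import *
t=snapshot("top");s=snapshot("side")
a=t["image"][100:380,130:560];b=s["image"][140:480,170:540]
h=lambda im,w:cv2.resize(im,None,fx=w,fy=w,interpolation=2)
cv2.imwrite("pics/f1.png",h(a,1.85));cv2.imwrite("pics/f2.png",h(b,1.7))
```

```text
(no output)
```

View pics/f1.png

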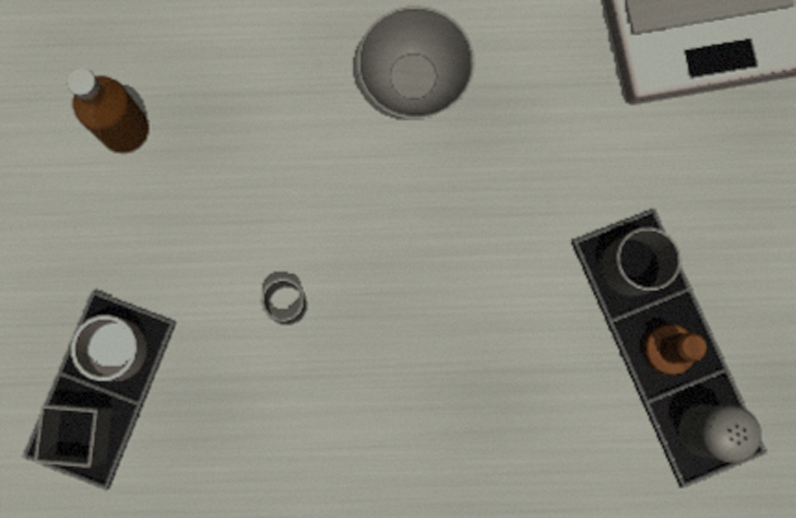

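View pics/f2.png

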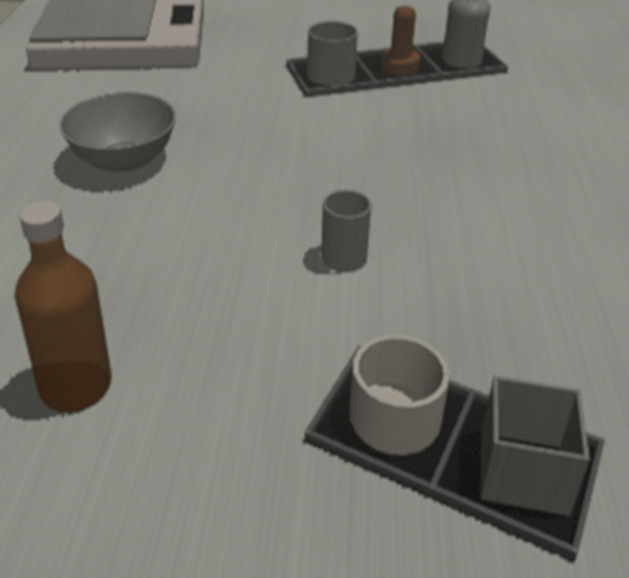

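Everything stands upright in its own well, and the small ring, bowl and bottle haven't moved. Next I'll check the offsets from the well centres numerically.

Run:
```python
from h import *
t=snapshot("top");s=snapshot("side")
W={"t2a":(431.1,289.4,-22.3),"t2b":(512.7,255.9,-22.3),"t3a":(418.2,-337.3,20.6),"t3b":(500.9,-306.4,20.6),"t3c":(583.3,-275.4,20.6)}
def rep(n,X,w):
    x,y,a=W[w];a=np.radians(a);d=X[:2]*1000-[x,y];print(n,np.round(X*1000),"tray-frame err",np.round([d[0]*np.cos(a)+d[1]*np.sin(a),-d[0]*np.sin(a)+d[1]*np.cos(a)],1))
for n,u,v,z,w in(("ram",105,348,.053,"t2b"),("cut",67,436,.058,"t2a"),("large",648,259,.063,"t3c"),("press",691,347,.083,"t3b"),("dred",738,434,.089,"t3a")):
    rep(n,ray(t,u/1.85+130,v/1.85+100,z),w)
rep("ram side",ray(s,400/1.7+170,379/1.7+140,.053),"t2b")
rep("cut side",ray(s,537/1.7+170,419/1.7+140,.058),"t2a")
rep("large side",ray(s,333/1.7+170,36/1.7+140,.063),"t3c")
print("small",ray(t,284.5/1.85+130,300/1.85+100,.06)*1000)
```

```text
ram [510. 253.  53.] tray-frame err [-1.8 -3.4]
cut [427. 287.  58.] tray-frame err [-3.1 -3.4]
large [ 581. -275.   63.] tray-frame err [-1.4  1.4]
press [ 495. -302.   83.] tray-frame err [-4.   5.8]
dred [ 415. -337.   89.] tray-frame err [-3.   1.6]
ram side [514. 264.  53.] tray-frame err [-1.4  8. ]
cut side [432. 291.  58.] tray-frame err [0.5 2.2]
large side [ 584. -260.   63.] tray-frame err [ 5.8 14.1]
small [551.23567818  77.95979061  60.        ]
```

```bash
python3 -c "
from station import *
print(close_job())"
```

```text
the job is handed in; nothing more can be done
None
```

Both kits are made up and handed in at about 31.5 s on the robot's clock, with no regrasps; no verdict was given.

- **Three-well tray:** the large ring is in the far well, the press in the middle and the dredger in the near well.
- **Two-well tray:** the ramekin is in the far well and the square cutter in the near well.

**Last checks:** in the final pictures all five items look upright and released, with the gripper parked clear. From the top camera, each is within about 6 mm of its well's centre (20 mm allowed). The recorded gripper positions at release agree with this.

**One disagreement:** rough readings from the side camera put the ramekin about 8 mm and the large ring about 14 mm off centre. Those readings were taken by eye along that camera's depth direction, so I trusted the top view and the gripper positions instead. Even those figures are within the limit.

**Items to leave alone:** the small ring measured within about 1.5 mm of its starting position. The bowl and bottle look unmoved, but I judged those by eye only.

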